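# Hold a firmness tester on a marked plantain

## Task

Take the fruit-firmness tester out of its bench stand and set its ball tip inside the blue ring on the green plantain, with the tester square to the fruit's slanted face there. Press lightly until the spring plunger is about half-way in, never bottoming it hard, and finish still holding the tester in your grip, pressed on the ring like that: do not put it down or let go. Leave the plantain lying in its groove, and leave the other plantain, the knife, the bowl and the bottle where they are.

Things in the scene. Friction and masses are not known exactly. Their poses are not given: they have to be found in the camera images.
- tester_center (a point): Centre of the tester's housing: an upright white box, edges rounded, 28 mm (x) x 46 mm (y) x 72 mm (z), display and buttons on its +x face; flat +-y sides to grip (the +-x sides serve too). About 0.26 kg, centre of mass within 15 mm below this point. Axes: tester's own, z up the tool, away from the tip. At the start the housing hangs upright in the stand; lift it straight up 75 mm to clear it.
- tester: The same tester; origin at the centre of the underside of the housing, 36 mm below tester_center, axes the same. Under the housing follow a steel collar 19 mm in diameter and 12 mm long, a barrel 15 mm in diameter and 28 mm long, then the plunger. The underside rests loosely on the stand's fork; barrel and plunger hang free in its slot.
- tip (a point): The lowest point of the tester's ball tip (dark steel ball, 11 mm in diameter, on the end of the 8 mm plunger rod), on the tool's axis. With the plunger out it lies 100 mm below tester_center along the tester's -z; it comes closer by the value of the joint plunger. Moves with the plunger.
- plunger (a joint): How far the spring plunger is pushed into the tester's barrel, m: 0 = fully out (start), 0.010 = bottomed. Pushing it takes about 0.9 N to start, plus 0.6 N per mm (3.9 N half-way, about 7 N at the end of its travel).
- sample: The plantain to test: green, loose in one of the block's two V grooves (which one varies), about 285 mm long with its stem, 48 mm thick, 0.24 kg, firm and hard, both ends bent upward, stem tip at most 110 mm above the table. Origin on its axis, half-way along, 47 mm above the table; y along the fruit toward the stem, z up.
- spot: Middle of the blue ink ring (21 mm outside, 15 mm inside diameter) on a flat face half-way along the green plantain; origin on the skin at the ring's centre, 69 mm above the table. z points straight out of the fruit, square to the face: it leans 22 degrees (0.38 rad) from vertical, sideways to the fruit, toward its -x; y along the fruit. The skin does not give.
- other: The second plantain, yellowish green, same size, without a ring, loose in the other groove 100 mm beside the first; origin and axes as the first. To be left alone.
- block: White plastic sample block screwed to the table, 212 mm (x) x 120 mm (y) x 46 mm high, two V grooves along its y, 100 mm apart, 50 mm to either side of its centre. Origin at the centre of its underside. It does not move.
- stand: Steel bench stand, fixed to the table: foot 100 x 90 x 10 mm, a 60 mm wide upright 34 mm to -x of the origin, and on top a fork plate 72 mm (x, -40 to +32) x 64 mm (y), its top 92 mm above the table, with a slot 22 mm wide, open to +x, in which the tester hangs. Nothing rises above the fork. Origin at the centre of its underside, below the tester's axis.
- bowl: Steel bowl, 120 mm across, 50 mm high, loose on the table; to be left alone. Origin at the centre of its underside.
- knife: Peeling knife lying flat on the table, about 240 mm long, green handle 110 mm to -x, blade to +x; to be left alone. Origin at its middle.
- sanitiser: Milky-white bottle with a blue cap, 68 mm across, 190 mm high, standing loose on the table; to be left alone. Origin at the centre of its underside.
Not all that is in view belongs to the job. There is more than one size of the block; the job needs the larger. Of the things that look like the tester, the larger one is meant.

How it is judged:
On the way:
1. the tester is gripped and lifted clear of its stand (contact force between the fingers and tester above 1 N and contact force between tester and stand below 0.05 N and distance between tester and stand above 0.16 m and contact force between tester and sample below 0.05 N), for 0.2 s.
At the end, for the whole second after the job is handed in: Tester in the grip, still, touching only the green plantain: tip within 7.5 mm of the ring centre, axis within 0.16 rad of square to the face, plunger 2 to 8 mm in, 1.2 to 8.5 N on the fruit; the plantain within 12 mm of its start, rolled by under 0.14 rad (distance between tip and spot below 0.0075 m and angle between the z axis of tester and the z axis of spot, either way round below 0.16 rad and value of joint plunger between 0.002 and 0.008 m and contact force between tester and sample between 1.2 and 8.5 N and contact force between the fingers and tester above 1 N and contact force between tester and stand below 0.05 N and contact force between tester and block below 0.05 N and contact force between tester and other below 0.05 N and linear speed of tester below 0.02 m/s and distance of sample from where it was at the start of the episode below 0.012 m and angle between spot's own z axis and vertical between 0.24 and 0.52 rad); the arm keeps its last pose, push and grip.
It fails at once if the tester bears hard on the green plantain (over 18 N: plunger bottomed) (contact force between tester and sample above 18 N).
It fails at once if the green plantain is shifted in or out of its groove by more than 30 mm (distance of sample from where it was at the start of the episode above 0.03 m).
It fails at once if the other plantain is disturbed (over 25 mm) (distance of other from where it was at the start of the episode above 0.025 m).
It fails at once if the bowl, knife or bottle is moved (over 25 mm) (distance of any of bowl, knife, sanitiser from where it was at the start of the episode above 0.025 m).
It also fails if it takes over 38 s, if anything falls off the work surface, if the arm or the gripper's body presses on something with over 40 N, if the wrist force passes 120 N, or if a joint passes its speed limit or range.

## Robot

A 6-joint arm with a two-finger parallel gripper is mounted at the origin on the work surface. World frame = base frame: x ahead of the robot, y to its left, z up, the work surface at z = 0. Lengths are in m, angles in rad, forces in N, time in s.
With the tool pointing down it reaches from about 0.375 to 0.9 m from the base axis. Payload 3.1 kg.
Tool frame: the origin (TCP) lies between the finger pads; the fingertips stand 22 mm ahead of it and the grasp point (between the pads) lies 3 mm ahead of it; z points along the fingers, y is the direction in which the jaws open and shut (so a half turn about z gives the same grasp; the last joint's range is limited). The gripper opens to 85 mm and grips with 20 to 120 N. Pads are 22 mm wide; open, the fingers measure 114 mm over their backs; the gripper's body (76 mm by 85 mm) begins 54 mm behind the grasp point. The pads swing forward as they close: fully open they stand 13 mm farther back than shut.
Start: joints at [-1.317, 0.527, 1.433, -0, 1.181, -0.178], TCP at [0.262, -0.567, 0.253] pointing down, gripper open.
Joint ranges: [-3.08, 3.08], [-0.75, 2.2], [0.22, 2.44], [-1.43, 4.57], [0, 2.65], [-2.85, 2.85]. Speed limits (rad/s): [2.79, 2.79, 3.14, 3.14, 3.14, 3.14].

## Interface

Orientations are given as a unit quaternion [x, y, z, w].
In Python, from station import status, snapshot, manip gives the robot as it stands.
- The arm moves only by the tool move_arm, never from a script. Its argument "plan" is a list that holds one entry, the list of rows, each a list of 7 numbers: the turn, a rotation vector about the tool's x, y, z scaled (see below), then the shift along the tool's x, y, z scaled (see below), then the closure, from 0 (fully open) to 1 (shut). A call has exactly 8 rows; each row is the pose to reach, as a shift and turn from the pose commanded when the call began, along the tool's axes at that moment; what a row does not reach only later rows make up. The controller multiplies each number of a shift by 100 mm and each number of a turn by pi/4 rad. A row lasts 1/8 s, in which the tool goes at most 62.5 mm and 10.7 degrees, less where a joint would pass 70% of its speed; a pose out of reach is approached as far as the arm can. A call with a number of a shift or a turn outside -1 to 1 is refused whole. A call with a gripper value outside its range is refused whole. The fingers move at their own pace and stop on an object; "force" is the grip in N (left out, the last holds). Time passes only in rows, so rows that repeat a pose let the fingers close, or fill a call up. It gives the time, the measured TCP pose, the force and the opening at its end, in the units of the state.
- status.sense(): the state, without advancing time (a new reading comes with each control period).
- snapshot(name): name is "scene" or "top"; returns a dict with "img" (400x640x3 uint8, red, green, blue), "depth" (400x640 float32, m along the optical axis (not along the pixel's ray), 0 where there is no reading), "mtx" (3x3 intrinsics, pixels), "T" (4x4, takes a point from camera to world coordinates). Camera axes: x right, y up, looking along -z (the intrinsics and any distortion apply to the point x, -y, -z); pixel columns grow to the right and rows downward; lengths in m; the calibration is good to about 2 mm. A picture is of the moment at which its call begins.
- manip.sign_off(): hands the job in, once; it reports no verdict.
The state is a dict: "t": time; "q": joint angles; "qd": joint speeds; "tau": joint torques, N m; "tcp_pos": TCP position; "tool_rot": TCP orientation; "force": force on the tool from outside, world axes, zero at the start; "ft_torque": the same for the moment, N m; "finger_gap": opening from 0.0 (shut) to 1.0 (fully open).
Only numpy, scipy, OpenCV 4.12 (cv2) and the standard library are available. Lean on these libraries where they do the work, as an engineer would, in place of code of your own. Each camera call takes 0.05 s, during which the arm holds its last target. There are 200 camera calls.

## Working session

There is one attempt and no reset: what is moved stays moved. The work goes in short steps, Python scripts to look and compute and a tool call to move; the robot and the scene stay as the last step left them, time stands still between calls to the robot, and variables do not carry over. Pictures are saved under pics/ and viewed, on a budget of 10 in all, crops included, one or two more only if the job needs it, and the job is handed in when it is done.

Besides the shell and the picture viewer there is one more tool, called as name(argument=value, ...) on one line, values as JSON. move_arm: Moves the arm, as the interface text tells. Its arguments: {"type":"object","properties":{"plan":{"type":"array"},"force":{"type":"number"}},"required":["plan"]}

```bash
ls; mkdir -p pics
python3 - <<'E'
from station import status, snapshot
import cv2, numpy as np
print(status.sense())
for n in ("scene","top"):
    s=snapshot(n); np.savez(f"pics/{n}0.npz",**s)
    cv2.imwrite(f"pics/{n}0.png",s["img"][:,:,::-1]); print(n,s["mtx"],s["T"])
E
```

```text
pics
{'t': 0.0, 'q': array([-1.31647959e+00,  5.28461065e-01,  1.43387796e+00,  2.10467387e-05,
        1.18138560e+00, -1.78523930e-01]), 'qd': array([ 7.56977122e-05,  5.13997329e-04, -1.09638445e-03,  8.31564379e-05,
       -1.14158077e-03,  8.01133622e-04]), 'tau': array([-4.95122492e-05, -4.42349732e+01, -1.78027457e+01, -3.12251022e-04,
        8.49163014e-03, -3.34483950e-06]), 'tcp_pos': array([ 0.26200856, -0.56671216,  0.25234443]), 'tool_rot': array([ 9.76672690e-01,  2.14730809e-01, -3.06631679e-05, -1.06559110e-03]), 'force': array([ 0.20409665, -0.19877188, -0.13032329]), 'ft_torque': array([ 0.0099316 ,  0.03850962, -0.01279143]), 'finger_gap': 1.0025177068403899}
scene [[396.53648171   0.         316.19781293]
 [  0.         396.53648171 198.49268516]
 [  0.           0.           1.        ]] [[-0.71631095 -0.35723666  0.5994002   1.30831047]
 [ 0.69757827 -0.38733297  0.60279162  0.74084058]
 [ 0.0168282   0.84991478  0.52665138  0.7170598 ]
 [ 0.          0.          0.          1.        ]]
top [[492.43935489   0.         319.57928277]
 [  0.         492.43935489 198.16746583]
 [  0.           0.           1.        ]] [[ 0.01086697  0.98227956 -0.18710634  0.29509582]
 [-0.99974672  0.01436085  0.01732785  0.01451548]
 [ 0.0197078   0.18687065  0.98218683  1.56157365]
 [ 0.          0.          0.          1.        ]]
```

View pics/top0.png

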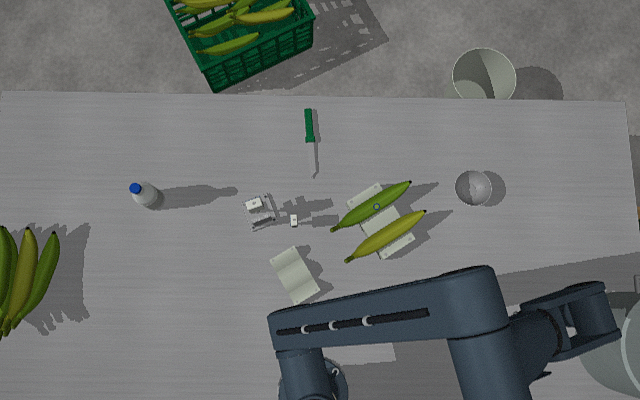

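View pics/scene0.png

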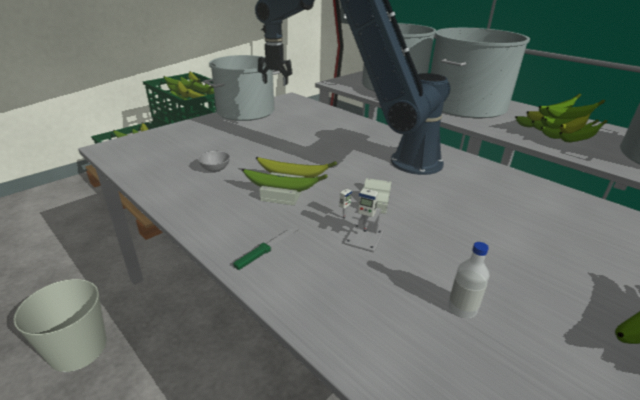

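The top view has the ringed green plantain at (376,207), the yellowish one at (390,237), and two tester-like things at (255,204) and (294,220). The block under the plantains is the larger one; the smaller is empty at (295,275). I'll enlarge these areas and get their world points.

```bash
cat > h.py <<'E'
import numpy as np, cv2
def cloud(s):
    d=s["depth"]; v,u=np.mgrid[:d.shape[0],:d.shape[1]]; K=s["mtx"]
    P=np.stack([(u-K[0,2])/K[0,0]*d,-(v-K[1,2])/K[1,1]*d,-d],-1)
    W=P@s["T"][:3,:3].T+s["T"][:3,3]; W[d==0]=np.nan
    return W
def ray(s,u,v,z):
    K=s["mtx"]; d=s["T"][:3,:3]@np.array([(u-K[0,2])/K[0,0],-(v-K[1,2])/K[1,1],-1]); o=s["T"][:3,3]
    return o+d*(z-o[2])/d[2]
E
python3 - <<'E'
from h import *
t=dict(np.load("pics/top0.npz")); c=dict(np.load("pics/scene0.npz"))
a=cv2.resize(t["img"][175:275,230:430],(800,400),interpolation=cv2.INTER_CUBIC)
b=cv2.resize(c["img"][150:250,230:400],(340*1,200),interpolation=cv2.INTER_CUBIC)
b2=cv2.resize(c["img"][175:250,325:400],(200,200),interpolation=cv2.INTER_CUBIC)
im=np.zeros((600,800,3),np.uint8); im[:400]=a; im[400:,:340]=b; im[400:,340:540]=b2
cv2.imwrite("pics/crop1.png",im[:,:,::-1])
W=cloud(t)
for n,(u0,u1,v0,v1) in dict(A=(235,282,185,235),B=(284,302,205,232)).items():
    w=W[v0:v1,u0:u1]; z=w[...,2]
    print(n,"zmax",np.nanpercentile(z,99.5), np.nanmax(z))
    for lo in (0.08,0.1,0.12,0.14):
        p=w[z>lo]
        if len(p)>4: print(lo,len(p),np.round(np.median(p,0),3),np.round(cv2.minAreaRect(p[:,:2].astype(np.float32)),3).tolist() if 0 else cv2.minAreaRect(p[:,:2].astype(np.float32)))
hsv=cv2.cvtColor(t["img"],cv2.COLOR_RGB2HSV)
reg=np.zeros(hsv.shape[:2],bool); reg[170:270,325:435]=1
h=hsv[...,0]
m=reg&(hsv[...,1]>90)&(h>18)&(h<70)&(W[...,2]>.03)
print(np.histogram(h[m],bins=range(18,72,3)))
E
```

```text
A zmax 0.16744899219849835 0.1704769440473779
0.08 501 [0.533 0.173 0.096] ((0.5398714542388916, 0.17809411883354187), (0.07317328453063965, 0.06404095143079758), 21.630905151367188)
0.1 222 [0.539 0.178 0.161] ((0.5392532348632812, 0.1785813271999359), (0.0404568687081337, 0.04661719501018524), 15.94270133972168)
0.12 201 [0.541 0.178 0.162] ((0.5442301630973816, 0.18075521290302277), (0.030250944197177887, 0.04734238237142563), 21.697919845581055)
0.14 176 [0.542 0.179 0.162] ((0.5443152785301208, 0.1806076020002365), (0.0301534291356802, 0.04571650177240372), 21.125205993652344)
B zmax 0.10500800430372068 0.10576378037029355
0.08 85 [0.505 0.067 0.099] ((0.5069141983985901, 0.06712781637907028), (0.03436299413442612, 0.021271059289574623), 6.256328582763672)
0.1 33 [0.506 0.067 0.102] ((0.5056817531585693, 0.06617270410060883), (0.03211594000458717, 0.018830442801117897), 8.232138633728027)
(array([  0,   0,   1,   2, 900, 208,  74, 961,  51,   8,   1,   0,   0,
         0,   0,   0,   0]), array([18, 21, 24, 27, 30, 33, 36, 39, 42, 45, 48, 51, 54, 57, 60, 63, 66,
       69]))
```

View pics/crop1.png

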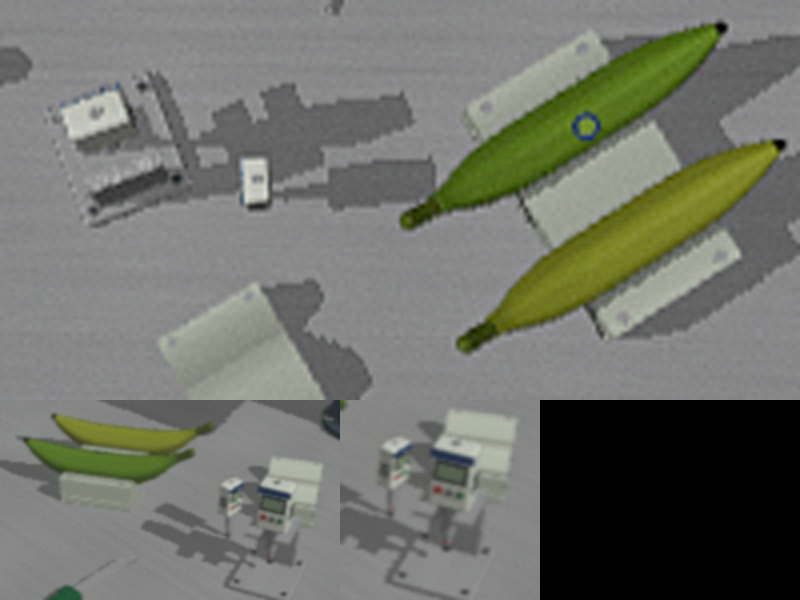

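The crop settles which tester is meant. Object A at (255,204) sits in the stand, its top is at 0.164 m and its footprint is 30×47 mm. B at (294,220) is the small lookalike, about 0.10 m high with a 20×32 mm footprint. A matches the description. Next I'll measure the ring and the fruit axis.

```bash
cat >> h.py <<'E'
from scipy.spatial.transform import Rotation as R
def go(s,pos,Rt):
    "numbers (turn, shift) from current pose to target"
    r=R.from_quat(s["tool_rot"])
    return np.round((r.inv()*Rt).as_rotvec()/(np.pi/4),3), np.round(r.inv().apply(np.array(pos)-s["tcp_pos"])/.1,3)
def rot(zt,yaw):
    "tester axes: z given, x nearest to yaw; tool has x same, y,z flipped"
    z=np.array(zt)/np.linalg.norm(zt); x=np.array([np.cos(yaw),np.sin(yaw),0]); x-=z*(x@z); x/=np.linalg.norm(x)
    return R.from_matrix(np.c_[x,-np.cross(z,x),-z])
E
python3 - <<'E'
from h import *
from station import status
t=dict(np.load("pics/top0.npz")); c=dict(np.load("pics/scene0.npz")); W=cloud(t)
hsv=cv2.cvtColor(t["img"],cv2.COLOR_RGB2HSV); h,sa=hsv[...,0],hsv[...,1]
reg=np.zeros(h.shape,bool); reg[170:270,325:435]=1
ring=reg&(h>90)&(h<130)&(sa>90); ring[:195]=0; ring[220:]=0
v,u=np.nonzero(ring); print("ring px",len(u),u.mean(),v.mean(),u.min(),u.max(),v.min(),v.max())
cu,cv_=(u.min()+u.max())/2,(v.min()+v.max())/2
print("spot",ray(t,u.mean(),v.mean(),.069), ray(t,cu,cv_,.069),"depth med",np.nanmedian(W[ring],0))
for n,lo,hi in (("green",38,70),("yellow",24,36)):
    m=reg&(sa>90)&(h>lo)&(h<hi)&(W[...,2]>.03)
    k,l,st,ce=cv2.connectedComponentsWithStats(m.astype(np.uint8)); i=1+st[1:,4].argmax()
    p=W[l==i]; q=p[:,:2]-p[:,:2].mean(0); ax=np.linalg.svd(q,full_matrices=False)[2][0]
    if ax[1]<0: ax=-ax
    print(n,len(p),p.mean(0),"axis",ax,"yaw of fruit x",np.degrees(np.arctan2(ax[1],ax[0]))-90, "len",np.ptp(q@ax))
# plane normal at face inside ring
vv,uu=np.mgrid[202:212,372:382]; 
mm=(np.hypot(uu-u.mean(),vv-v.mean())<4.5); p=W[202:212,372:382][mm]; n_=np.linalg.svd(p-p.mean(0))[2][2]; print("normal",n_*np.sign(n_[2]))
# block top planes (edges): white pixels around
m=reg&(sa<60)&(W[...,2]>.036)&(W[...,2]<.052); print("block rect",cv2.minAreaRect(W[m][:,:2].astype(np.float32)))
yaw=np.radians(21.4)
print("to tester above", go(status.sense(),[.544,.180,.25],rot([0,0,1],yaw)))
E
```

```text
ring px 17 375.94117647058823 206.11764705882354 373 379 203 209
spot [ 0.55701868 -0.1858996   0.069     ] [ 0.55738954 -0.18608532  0.069     ] depth med [ 0.55660927 -0.18614912  0.07012387]
green 999 [ 0.56258278 -0.17895473  0.06978397] axis [-0.54128501  0.84083919] yaw of fruit x 32.77115762797253 len 0.26034084074403385
yellow 1098 [ 0.47204838 -0.22136443  0.06953752] axis [-0.54282404  0.83984645] yaw of fruit x 32.87609087133471 len 0.26863971921180213Traceback (most recent call last):
  File "<stdin>", line 18, in <module>
    u, s, vh = gufunc(a, signature=signature)
               ~~~~~~^^^^^^^^^^^^^^^^^^^^^^^^
    raise LinAlgError("SVD did not converge")
numpy.linalg.LinAlgError: SVD did not converge
```

move_arm(plan=[[[0, 0, 0, 0.12, -0.12, 0, 0], [0, 0, 0, 0.25, -0.25, 0, 0], [0, 0, 0, 0.4, -0.4, 0, 0], [0, 0, 0, 0.55, -0.55, 0, 0], [0, 0, 0, 0.7, -0.7, 0, 0], [0, 0, 0, 0.8, -0.8, 0, 0], [0, 0, 0, 0.9, -0.9, 0, 0], [0, 0, 0, 1, -1, 0, 0]]])

```text
t: 1.1
tcp_pos: [0.3113, -0.4341, 0.2534]
tool_rot: [0.977, 0.215, 0.0, 0.0]
force: [0.1, -0.2, 0.1]
finger_gap: 0.997
```

move_arm(plan=[[[0, 0, 0, 0.12, -0.12, 0, 0], [0, 0, 0, 0.25, -0.25, 0, 0], [0, 0, 0, 0.4, -0.4, 0, 0], [0, 0, 0, 0.55, -0.55, 0, 0], [0, 0, 0, 0.7, -0.7, 0, 0], [0, 0, 0, 0.8, -0.8, 0, 0], [0, 0, 0, 0.9, -0.9, 0, 0], [0, 0, 0, 1, -1, 0, 0]]])

```text
t: 2.1
tcp_pos: [0.3602, -0.3013, 0.2534]
tool_rot: [0.977, 0.215, 0.0, 0.0]
force: [0.5, -0.6, 0.5]
finger_gap: 1.001
```

move_arm(plan=[[[0, 0, 0, 0.12, -0.12, 0, 0], [0, 0, 0, 0.25, -0.25, 0, 0], [0, 0, 0, 0.4, -0.4, 0, 0], [0, 0, 0, 0.55, -0.55, 0, 0], [0, 0, 0, 0.7, -0.7, 0, 0], [0, 0, 0, 0.8, -0.8, 0, 0], [0, 0, 0, 0.9, -0.9, 0, 0], [0, 0, 0, 1, -1, 0, 0]]])

```text
t: 3.1
tcp_pos: [0.409, -0.1685, 0.2533]
tool_rot: [0.977, 0.215, 0.0, 0.0]
force: [0.1, -0.4, 0.6]
finger_gap: 0.995
```

move_arm(plan=[[[0, 0, 0, 0.12, -0.12, 0, 0], [0, 0, 0, 0.25, -0.25, 0, 0], [0, 0, 0, 0.4, -0.4, 0, 0], [0, 0, 0, 0.55, -0.55, 0, 0], [0, 0, 0, 0.7, -0.7, 0, 0], [0, 0, 0, 0.8, -0.8, 0, 0], [0, 0, 0, 0.9, -0.9, 0, 0], [0, 0, 0, 1, -1, 0, 0]]])

```text
t: 4.1
tcp_pos: [0.4578, -0.0359, 0.2533]
tool_rot: [0.977, 0.215, -0.0, 0.0]
force: [0.2, 0.6, 0.3]
finger_gap: 0.998
```

move_arm(plan=[[[0, 0, 0, 0.12, -0.12, 0, 0], [0, 0, 0, 0.25, -0.25, 0, 0], [0, 0, 0, 0.4, -0.4, 0, 0], [0, 0, 0, 0.55, -0.55, 0, 0], [0, 0, 0, 0.7, -0.7, 0, 0], [0, 0, 0, 0.8, -0.8, 0, 0], [0, 0, 0, 0.9, -0.9, 0, 0], [0, 0, 0, 1, -1, 0, 0]]])

```text
t: 5.1
tcp_pos: [0.5066, 0.0969, 0.2533]
tool_rot: [0.977, 0.215, -0.0, 0.0]
force: [0.1, 0.0, 1.3]
finger_gap: 1.002
```

Run:
```python
from h import *
from station import status, snapshot
s=status.sense(); print(s["t"],s["tcp_pos"],s["force"])
c=snapshot("scene"); W=cloud(c)
# tester top face from the scene view, arm not yet over it
w=W[185:215,350:392]; z=w[...,2]; m=(z>.155)&(z<.172)&(np.hypot(w[...,0]-.544,w[...,1]-.18)<.045)
print("scene top face",m.sum(),cv2.minAreaRect(w[m][:,:2].astype(np.float32)), np.median(z[m]))
m=(z>.11)&(z<.145)&(np.hypot(w[...,0]-.544,w[...,1]-.18)<.045); p=w[m]
n=np.linalg.svd(p-p.mean(0),full_matrices=False)[2][2]; print("front face",m.sum(),p.mean(0),n,np.degrees(np.arctan2(n[1],n[0])))
print(go(s,[.544,.180,.25],rot([0,0,1],np.radians(21.4))))
```

```text
5.1 [0.5065964  0.09685192 0.25328067] [0.14664897 0.00502308 1.29578284]
scene top face 134 ((0.5501585602760315, 0.1805867850780487), (0.029342779889702797, 0.04699533432722092), 20.786518096923828) 0.1637960166553586
front face 187 [0.55873222 0.18694061 0.12784801] [-0.85958524 -0.5099194   0.03309725] -149.32291940488204
(array([0.   , 0.   , 0.075]), array([ 0.688, -0.598,  0.033]))
```

Both views agree on the tester: centre about (0.547, 0.181), yaw about 21°, top at 0.164 m (it should be 0.164). I'm aligning above it and then descending.

move_arm(plan=[[[0, 0, 0.02, 0.15, -0.12, 0, 0], [0, 0, 0.04, 0.3, -0.25, 0, 0], [0, 0, 0.06, 0.45, -0.4, 0.05, 0], [0, 0, 0.085, 0.6, -0.5, 0.1, 0], [0, 0, 0.085, 0.72, -0.594, 0.15, 0], [0, 0, 0.085, 0.72, -0.594, 0.25, 0], [0, 0, 0.085, 0.72, -0.594, 0.3, 0], [0, 0, 0.085, 0.72, -0.594, 0.3, 0]]])

```text
t: 6.15
tcp_pos: [0.5461, 0.1798, 0.2226]
tool_rot: [0.983, 0.182, -0.001, 0.0]
force: [0.4, 0.1, -0.1]
finger_gap: 1.001
```

Run:
```python
from h import *
from station import status, snapshot
s=status.sense(); print(s["tcp_pos"],s["force"],go(s,[.547,.181,.135],rot([0,0,1],np.radians(21))))
a=snapshot("scene")["img"][130:260,300:440]; b=snapshot("top")["img"][160:260,210:350]
im=np.zeros((400,800,3),np.uint8); im[:371,:400]=cv2.resize(a,(400,371)); im[:286,400:]=cv2.resize(b,(400,286))
cv2.imwrite("pics/above.png",im[:,:,::-1])
```

```text
[0.54609617 0.17975261 0.22263614] [ 0.43625749  0.07628386 -0.06491629] (array([-0.   ,  0.002, -0.001]), array([ 0.015, -0.008,  0.876]))
```

View pics/above.png

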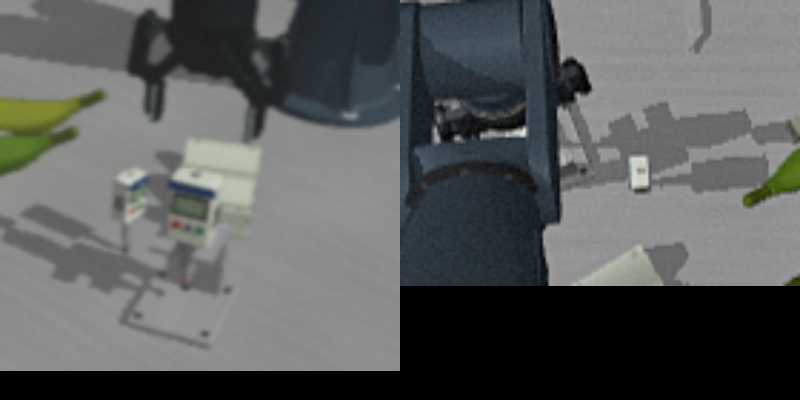

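The picture shows the jaws straddling the tester: fingers at (152,110) and (255,130), tester top at (195,178). The small lookalike at (130,185) is clear of them. Descending and gripping.

move_arm(plan=[[[0, 0, 0, 0.015, -0.01, 0.15, 0], [0, 0, 0, 0.015, -0.01, 0.3, 0], [0, 0, 0, 0.015, -0.01, 0.45, 0], [0, 0, 0, 0.015, -0.01, 0.6, 0], [0, 0, 0, 0.015, -0.01, 0.75, 0], [0, 0, 0, 0.015, -0.01, 0.86, 0], [0, 0, 0, 0.015, -0.01, 0.87, 0], [0, 0, 0, 0.015, -0.01, 0.87, 0]]])

```text
t: 7.25
tcp_pos: [0.5481, 0.1819, 0.1365]
tool_rot: [0.983, 0.182, 0.0, 0.0]
force: [-0.1, 0.1, -0.1]
finger_gap: 1.003
```

move_arm(plan=[[[0, 0, 0, 0, 0, 0, 0.3], [0, 0, 0, 0, 0, 0, 0.5], [0, 0, 0, 0, 0, 0, 0.7], [0, 0, 0, 0, 0, 0, 1], [0, 0, 0, 0, 0, 0, 1], [0, 0, 0, 0, 0, 0, 1], [0, 0, 0, 0, 0, 0, 1], [0, 0, 0, 0, 0, 0, 1]]], force=60)

```text
t: 8.25
tcp_pos: [0.5485, 0.1817, 0.137]
tool_rot: [0.983, 0.182, 0.001, 0.0]
force: [0.0, -2.5, 6.2]
finger_gap: 0.533
```

The grip closed at 45 mm, and the housing is 46 mm wide. Lifting straight up.

move_arm(plan=[[[0, 0, 0, 0, 0, -0.1, 1], [0, 0, 0, 0, 0, -0.25, 1], [0, 0, 0, 0, 0, -0.4, 1], [0, 0, 0, 0, 0, -0.55, 1], [0, 0, 0, 0, 0, -0.7, 1], [0, 0, 0, 0, 0, -0.85, 1], [0, 0, 0, 0, 0, -1, 1], [0, 0, 0, 0, 0, -1, 1]]])

```text
t: 9.25
tcp_pos: [0.5488, 0.182, 0.238]
tool_rot: [0.983, 0.182, 0.002, 0.0]
force: [-0.1, 0.0, -2.0]
finger_gap: 0.529
```

Run:
```python
from h import *
from station import status, snapshot
s=status.sense(); print(s["tcp_pos"],s["tool_rot"],s["force"],s["finger_gap"])
c=snapshot("scene"); np.savez("pics/lift.npz",**c)
cv2.imwrite("pics/lift.png",cv2.resize(c["img"][90:250,270:430],(600,600),interpolation=cv2.INTER_CUBIC)[:,:,::-1])
```

```text
[0.54877027 0.18201414 0.23796424] [9.83298713e-01 1.81990828e-01 1.72454409e-03 6.73036258e-05] [-0.10512698  0.0055134  -1.99667574] 0.5293262338430201
```

View pics/lift.png

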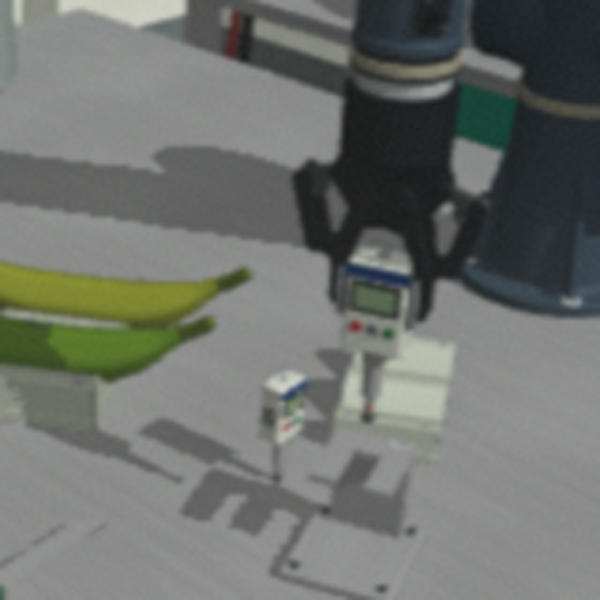

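The picture shows the tester upright in the grip and clear of the stand, its ball tip at crop (368,415), i.e. image (368.1, 200.7). I'll check the tip's place in the tool frame from that, then work out the hover pose.

```bash
cat >> h.py <<'E'
n=np.array([-np.sin(.384)*np.cos(np.radians(32.8)),-np.sin(.384)*np.sin(np.radians(32.8)),np.cos(.384)])
SPOT=np.array([.557,-.186,.069])
TIP=np.array([0,0,.109])   # tip in tool frame
def target(gap,yaw=21,spot=SPOT):
    Rt=rot(n,np.radians(yaw)); return spot+n*gap-Rt.apply(TIP),Rt
E
python3 - <<'E'
from h import *
from station import status
c=dict(np.load("pics/lift.npz")); s=status.sense(); r=R.from_quat(s["tool_rot"])
g=cv2.cvtColor(c["img"],cv2.COLOR_RGB2GRAY)
print(g[192:208,361:376])
pr=lambda P:(lambda q:(c["mtx"][0,2]-c["mtx"][0,0]*q[0]/q[2], c["mtx"][1,2]+c["mtx"][1,1]*q[1]/q[2]))(c["T"][:3,:3].T@(P-c["T"][:3,3]))
print("expected ball px",pr(s["tcp_pos"]+r.apply([0,0,.1035])), "dx+5mm", pr(s["tcp_pos"]+r.apply([.005,0,.1035])))
W=cloud(c); w=W[150:190,355:385]; z=w[...,2]
m=(z>.255)&(z<.275)&(np.hypot(w[...,0]-.548,w[...,1]-.182)<.03); print("top z",m.sum(),np.nanmedian(z[m]))
m=(z>.20)&(z<.25)&((w-s["tcp_pos"])@r.as_matrix()[:,0]>.006)&(np.hypot(w[...,0]-.548,w[...,1]-.182)<.04); p=w[m]
print("face dist",m.sum(),np.median((p-s["tcp_pos"])@r.as_matrix(),0), np.linalg.svd(p-p.mean(0),full_matrices=False)[2][2])
for gap in (.09,.04): print(gap,target(gap)[0],go(s,*target(gap)), go(s,*target(gap,30)))
E
```

```text
[[133 172 191 191 179 140  98  99 117 132 155 180 189 188 187]
 [139 181 191 191 176 138  96 103 121 134 159 186 190 192 190]
 [143 184 189 187 171 131  96 105 122 138 161 187 190 191 189]
 [149 182 189 186 176 146 109 106 124 145 169 185 190 190 189]
 [152 183 188 187 185 166 129 107 127 160 181 187 188 187 188]
 [160 179 184 186 184 165 124 114 140 172 185 186 189 187 188]
 [154 166 171 175 175 158 113 107 140 170 184 185 186 186 188]
 [154 149 152 153 152 135 100 103 136 162 173 179 181 181 182]
 [155 149 151 153 143 111  78  87 112 135 151 155 159 162 167]
 [149 151 154 155 144 102  70  73 104 139 155 156 157 155 156]
 [138 141 141 141 137 117  91  92 121 150 161 162 160 159 158]
 [137 137 134 137 135 133 128 126 132 141 142 146 147 150 150]
 [141 139 138 139 138 137 138 137 137 134 137 136 136 138 138]
 [143 144 142 142 141 142 141 138 137 136 137 137 135 136 136]
 [143 143 143 144 145 144 142 142 143 140 142 138 139 139 137]
 [145 144 143 143 144 144 143 145 146 146 142 144 145 152 149]]
expected ball px (np.float64(368.37604099315627), np.float64(201.3724120314426)) dx+5mm (np.float64(367.8024509772547), np.float64(202.2349248659841))
top z 161 0.26461996859702486
face dist 361 [ 0.01294162 -0.00146539  0.00771451] [-0.93197861 -0.36201311 -0.01903622]
0.09 [ 0.49433425 -0.22638532  0.25350753] (array([0.104, 0.476, 0.019]), array([-1.963,  3.62 , -0.167])) (array([ 0.064,  0.484, -0.193]), array([-1.963,  3.62 , -0.167]))
0.04 [ 0.51007941 -0.21623826  0.20714886] (array([0.104, 0.476, 0.019]), array([-1.78 ,  3.581,  0.297])) (array([ 0.064,  0.484, -0.193]), array([-1.78 ,  3.581,  0.297]))
```

The tip agrees with the projection to about 1 px, so L = 109 mm holds. Carrying it over to the plantain at a safe height.

move_arm(plan=[[[0, 0, 0, -0.05, 0.1, -0.1, 1], [0, 0, 0, -0.12, 0.22, -0.2, 1], [0, 0, 0, -0.2, 0.36, -0.3, 1], [0, 0, 0, -0.28, 0.5, -0.3, 1], [0, 0, 0, -0.36, 0.64, -0.3, 1], [0, 0, 0, -0.44, 0.78, -0.3, 1], [0, 0, 0, -0.5, 0.9, -0.3, 1], [0, 0, 0, -0.55, 1, -0.3, 1]]])

```text
t: 10.3
tcp_pos: [0.5322, 0.0679, 0.2662]
tool_rot: [0.983, 0.182, -0.0, -0.0]
force: [-0.4, -0.3, -2.9]
finger_gap: 0.534
```

move_arm(plan=[[[0, 0, 0, -0.07, 0.12, 0, 1], [0, 0, 0, -0.14, 0.25, 0, 1], [0, 0, 0, -0.21, 0.38, 0, 1], [0, 0, 0, -0.28, 0.51, 0, 1], [0, 0, 0, -0.35, 0.64, 0, 1], [0, 0, 0, -0.42, 0.77, 0, 1], [0, 0, 0, -0.5, 0.9, 0, 1], [0, 0, 0, -0.55, 1, 0, 1]]])

```text
t: 11.3
tcp_pos: [0.5165, -0.0453, 0.2663]
tool_rot: [0.983, 0.182, -0.0, -0.0]
force: [-0.8, -0.7, -3.4]
finger_gap: 0.531
```

move_arm(plan=[[[0, 0, 0, -0.07, 0.12, 0, 1], [0, 0, 0, -0.14, 0.25, 0, 1], [0, 0, 0, -0.21, 0.38, 0, 1], [0, 0, 0, -0.28, 0.51, 0, 1], [0, 0, 0, -0.35, 0.64, 0, 1], [0, 0, 0, -0.42, 0.77, 0, 1], [0, 0, 0, -0.5, 0.9, 0, 1], [0, 0, 0, -0.55, 0.95, 0, 1]]])

```text
t: 12.3
tcp_pos: [0.4992, -0.1538, 0.2663]
tool_rot: [0.983, 0.182, 0.0, 0.0]
force: [0.0, -0.4, -2.7]
finger_gap: 0.533
```

Run:
```python
from h import *
from station import status
s=status.sense(); print(s["t"],s["tcp_pos"],s["tool_rot"],s["force"],s["finger_gap"],s["q"])
for gap in (.09,.05,.03): print(gap,go(s,*target(gap)))
```

```text
12.3 [ 0.49923575 -0.15382412  0.26631065] [9.83385394e-01 1.81530035e-01 7.54997132e-05 8.53699039e-05] [ 0.0287264  -0.41797802 -2.68798939] 0.5332457198902463 [-5.12984901e-01  3.73163183e-01  1.67302065e+00 -3.86054934e-05
  1.09518349e+00  6.92744869e-01]
0.09 (array([0.104, 0.478, 0.018]), array([-0.305,  0.66 ,  0.128]))
0.05 (array([0.104, 0.478, 0.018]), array([-0.158,  0.629,  0.499]))
0.03 (array([0.104, 0.478, 0.018]), array([-0.085,  0.614,  0.684]))
```

move_arm(plan=[[[0.015, 0.06, 0, -0.05, 0.12, 0, 1], [0.03, 0.12, 0, -0.1, 0.25, 0, 1], [0.045, 0.2, 0, -0.15, 0.38, 0, 1], [0.06, 0.28, 0.01, -0.2, 0.5, 0.05, 1], [0.08, 0.36, 0.015, -0.22, 0.63, 0.1, 1], [0.104, 0.44, 0.018, -0.22, 0.63, 0.2, 1], [0.104, 0.478, 0.018, -0.195, 0.637, 0.4, 1], [0.104, 0.478, 0.018, -0.195, 0.637, 0.4, 1]]])

```text
t: 13.3
tcp_pos: [0.5026, -0.2186, 0.2249]
tool_rot: [0.967, 0.171, 0.175, -0.075]
force: [-0.1, -0.4, -2.6]
finger_gap: 0.532
```

Run:
```python
from h import *
from station import status, snapshot
s=status.sense(); print(s["t"],s["tcp_pos"],s["tool_rot"],s["force"],s["finger_gap"])
r=R.from_quat(s["tool_rot"]); tip=s["tcp_pos"]+r.apply(TIP); d=tip-SPOT; print("tip",tip,"along n",d@n,"lateral",d-n*(d@n),"ang",np.arccos(-r.as_matrix()[:,2]@n))
print(go(s,*target(.012)))
c=snapshot("scene"); t=snapshot("top"); np.savez("pics/hs.npz",**c); np.savez("pics/ht.npz",**t)
a=cv2.resize(c["img"][120:220,225:345],(480,400),interpolation=cv2.INTER_CUBIC); b=cv2.resize(t["img"][165:245,330:394],(320,400),interpolation=cv2.INTER_CUBIC)
cv2.imwrite("pics/hover.png",np.hstack([a,b])[:,:,::-1])
```

```text
13.3 [ 0.50261963 -0.21862653  0.22490366] [ 0.966703    0.17117659  0.17461059 -0.07546545] [-0.08400166 -0.36328727 -2.57279288] 0.5317467047604959
tip [ 0.53660118 -0.19620699  0.12379175] along n 0.05929653312869133 lateral [-0.00172615  0.00182673 -0.00018643] ang 0.0041986748405788265
(array([-0.005,  0.003, -0.001]), array([0.009, 0.021, 0.473]))
```

View pics/hover.png

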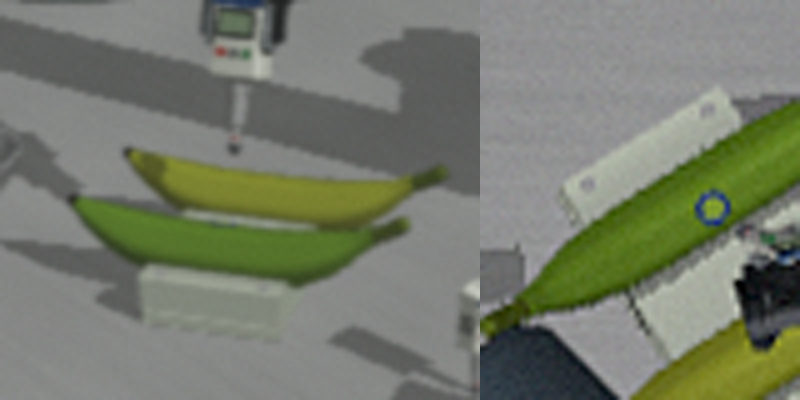

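The scene view (left) shows the ball tip at crop (234,147), i.e. image (283.5, 156.8), above the green fruit and clear of the yellow one. In the top view the ring is at crop (713,207) with the tester just beside it. I'm lowering to a 12 mm gap and checking the tip again.

move_arm(plan=[[[0, 0, 0, 0, 0.01, 0.06, 1], [0, 0, 0, 0.01, 0.02, 0.12, 1], [0, 0, 0, 0.01, 0.02, 0.2, 1], [0, 0, 0, 0.01, 0.02, 0.28, 1], [0, 0, 0, 0.01, 0.02, 0.36, 1], [0, 0, 0, 0.01, 0.02, 0.42, 1], [0, 0, 0, 0.01, 0.02, 0.47, 1], [0, 0, 0, 0.01, 0.02, 0.47, 1]]])

```text
t: 14.4
tcp_pos: [0.5203, -0.2109, 0.1826]
tool_rot: [0.966, 0.172, 0.176, -0.074]
force: [-1.0, -0.0, -2.6]
finger_gap: 0.537
```

Run:
```python
from h import *
from station import status, snapshot
s=status.sense(); print(s["t"],s["tcp_pos"],s["force"],s["finger_gap"])
r=R.from_quat(s["tool_rot"]); f=lambda q:q["tcp_pos"] if 0 else None
tip=s["tcp_pos"]+r.apply(TIP); d=tip-SPOT; print("tip",tip,"along n",d@n,"lateral",d-n*(d@n),"ang",np.arccos(-r.as_matrix()[:,2]@n))
def pr(c,P):
    q=c["T"][:3,:3].T@(P-c["T"][:3,3]); return c["mtx"][0,2]-c["mtx"][0,0]*q[0]/q[2], c["mtx"][1,2]+c["mtx"][1,1]*q[1]/q[2]
h=dict(np.load("pics/hs.npz")); print("hover ball expected scene",pr(h,np.array([ 0.53660118,-0.19620699,0.12379175])+.0055*n))
c=snapshot("scene"); t=snapshot("top")
ball=tip+.0055*n; print("ball scene",pr(c,ball),"top",pr(t,ball),"spot top",pr(t,SPOT),"spot scene",pr(c,SPOT))
print(go(s,*target(0)))
a=cv2.resize(c["img"][135:195,250:310],(400,400),interpolation=cv2.INTER_CUBIC); b=cv2.resize(t["img"][180:240,350:410],(400,400),interpolation=cv2.INTER_CUBIC)
cv2.imwrite("pics/near.png",np.hstack([a,b])[:,:,::-1])
```

```text
14.4 [ 0.52028245 -0.21093636  0.18255737] [-0.98776902 -0.01674428 -2.59040183] 0.5368953888723593
tip [ 0.55455447 -0.18872884  0.08149672] along n 0.01291053011817553 lateral [ 0.00162004 -0.00010876  0.00052642] ang 0.0009313306686948626
hover ball expected scene (np.float64(283.5254338983317), np.float64(157.09093474587934))
ball scene (np.float64(281.23379128634593), np.float64(170.64055467663692)) top (np.float64(378.0106565791939), np.float64(206.50519535565738)) spot top (np.float64(375.9737263756025), np.float64(206.12407459955202)) spot scene (np.float64(281.1708490927651), np.float64(175.9995822608085))
(array([-0.001,  0.   ,  0.001]), array([-0.016, -0.007,  0.129]))
```

View pics/near.png

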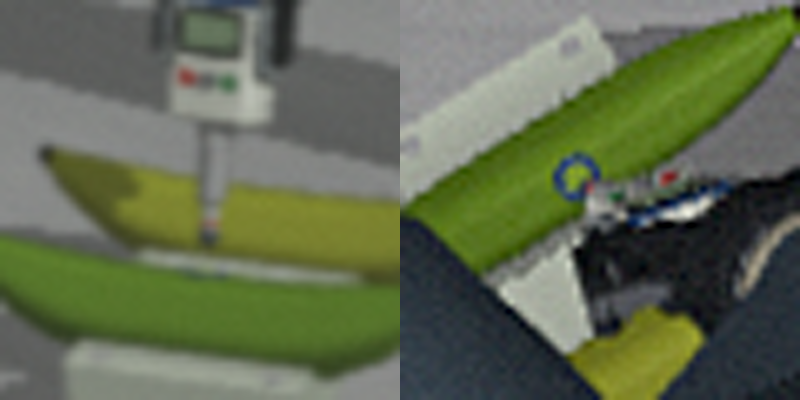

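The ball is at scene (281.2, 170.4) against a predicted (281.2, 170.6). The ring shows faintly at (280.8, 175.8) against (281.2, 176.0). In the top view the ball is just at the ring's edge, as expected for a 13 mm gap. Now I'll approach gently to first contact.

move_arm(plan=[[[0, 0, 0, -0.005, -0.005, 0.03, 1], [0, 0, 0, -0.01, -0.005, 0.06, 1], [0, 0, 0, -0.015, -0.005, 0.08, 1], [0, 0, 0, -0.015, -0.005, 0.1, 1], [0, 0, 0, -0.015, -0.005, 0.12, 1], [0, 0, 0, -0.015, -0.005, 0.14, 1], [0, 0, 0, -0.015, -0.005, 0.15, 1], [0, 0, 0, -0.015, -0.005, 0.15, 1]]])

```text
t: 15.5
tcp_pos: [0.5236, -0.2081, 0.1686]
tool_rot: [0.966, 0.172, 0.176, -0.074]
force: [-0.3, -0.7, -1.0]
finger_gap: 0.53
```

```bash
cat > chk.py <<'E'
from h import *
from station import status
s=status.sense(); r=R.from_quat(s["tool_rot"]); tip=s["tcp_pos"]+r.apply(TIP); d=tip-SPOT
print(s["t"],"force along n vs free",(s["force"]-np.array([-.4,-.3,-2.6]))@n,s["force"],"gap",s["finger_gap"],"speed",abs(s["qd"]).max())
print("along n",d@n,"lateral",d-n*(d@n),"ang",np.arccos(-r.as_matrix()[:,2]@n))
E
python3 chk.py
```

```text
15.5 force along n vs free 1.5046381326512797 [-0.30954512 -0.71531119 -1.03735954] gap 0.5303948311370391 speed 0.0028369900993750834
along n -0.0016384881482794955 lateral [ 4.17689102e-04 -2.75647223e-04  8.15289205e-05] ang 0.00027952017613571057
```

Contact at about 1.5 N, which is roughly 1 mm in, as expected. Adding 3.5 mm.

move_arm(plan=[[[0, 0, 0, 0, 0, 0.005, 1], [0, 0, 0, 0, 0, 0.01, 1], [0, 0, 0, 0, 0, 0.015, 1], [0, 0, 0, 0, 0, 0.02, 1], [0, 0, 0, 0, 0, 0.025, 1], [0, 0, 0, 0, 0, 0.03, 1], [0, 0, 0, 0, 0, 0.035, 1], [0, 0, 0, 0, 0, 0.035, 1]]])

```text
t: 16.5
tcp_pos: [0.5247, -0.2074, 0.1653]
tool_rot: [0.966, 0.172, 0.176, -0.074]
force: [-1.1, -0.5, 0.9]
finger_gap: 0.535
```

```bash
python3 chk.py
python3 - <<'E'
from h import *
from station import snapshot
c=snapshot("scene"); t=snapshot("top")
a=cv2.resize(c["img"][135:195,250:310],(400,400),interpolation=cv2.INTER_CUBIC); b=cv2.resize(t["img"][180:240,350:410],(400,400),interpolation=cv2.INTER_CUBIC)
cv2.imwrite("pics/press.png",np.hstack([a,b])[:,:,::-1])
E
```

```text
16.5 force along n vs free 3.5579362872624967 [-1.12512586 -0.53379681  0.93994657] gap 0.5347129045863048 speed 0.0015686226541085616
along n -0.005175077966719521 lateral [ 4.18082900e-04 -2.99266301e-04  7.64928854e-05] ang 0.0002705817178745903
```

View pics/press.png

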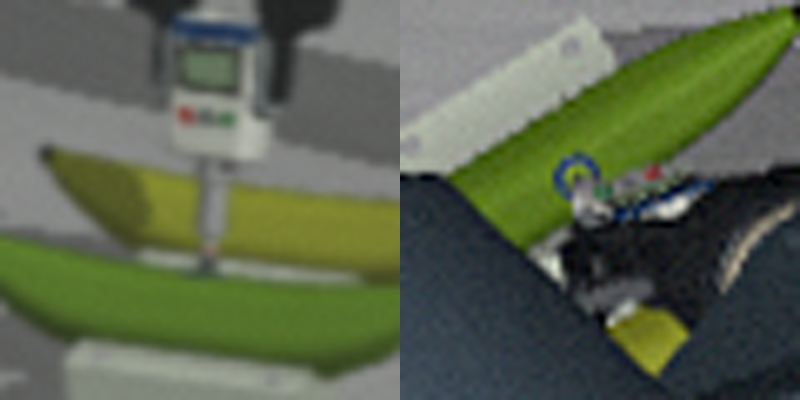

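The left view shows the ball seated on the ring at crop (207,268). The right view shows the ring still at (577,177), so the fruit has not moved, with the tip inside it. The force of 3.6 N (about 4.5 mm) and the geometry (5.2 mm) both say half-way, so I'm handing in.

```bash
python3 chk.py; python3 -c "
from station import manip
print(manip.sign_off())"
```

```text
16.6 force along n vs free 4.108778047539195 [-1.71914856 -0.55270267  1.32816439] gap 0.5352169439148218 speed 0.001288965866834537
along n -0.005183102164803894 lateral [ 4.28874781e-04 -3.28017442e-04  7.38651190e-05] ang 0.00022902193481045158
the job is handed in; nothing more can be done
None
```

The job is handed in with the tester still in the grip and pressed about half-way on the ring of the green plantain. I took the larger tester from its stand, gripping its ±y sides at 60 N, lifted it 100 mm clear, and set it down square to the slanted face. The simulated clock read 16.6 s of the 38 s allowed; no verdict is reported.

**Last checks:**
- **Press:** 3.6 to 4.1 N along the face normal, which means the plunger is about 4.5 to 5.3 mm in. Position alone gives 5.2 mm, so the two agree.
- **Placement:** the tip is computed to be under 1 mm sideways from the measured ring centre. The tool axis is within 0.001 rad of the face direction I worked out. That direction comes from the given 22° lean and the measured fruit axis, because my direct fit of the face from depth failed. The camera calibration is only good to about 2 mm.
- **Scene:** in the last top view the ring and the green plantain were in the same place as before the press. The jaws were still at the tester's width and the arm was practically still. I did not re-measure the bowl, knife or bottle, but the arm never went near them.

**Disagreements:** the two cameras put the tester's starting x position 6 mm apart (0.544 and 0.550 m), so I used the middle. A later check of the ball tip in the scene view matched the prediction to under a pixel.

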